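# Pack the dropper bottles and clamp the carrier

### The job

Pack away the dropper bottles: stand every one of them upright on the mat in the carrier's tray, lowering them rather than dropping them, and handle the glass gently (grip with no more than about 40 N). When all are in, swing the lid fully shut without slamming it, and only then fold the red hold-down lever right down onto the lid. Do not disturb the beaker or the white pot.

Things in the scene. Friction and masses are not known exactly. Their poses are not given: they have to be found in the camera images.
- bottle1: Squat dropper bottle: amber glass body 44 mm in diameter and 36 mm high with a heavy base and paper label, white cylindrical cap 24 mm in diameter up to 72 mm above its base (cap from 44 mm, short neck below), about 120 g. Origin: centre of its underside; z up along the bottle. All bottles are alike and stand on the bench; 4 to 6 of the six are present.
- bottle2: Squat dropper bottle: amber glass body 44 mm in diameter and 36 mm high with a heavy base and paper label, white cylindrical cap 24 mm in diameter up to 72 mm above its base (cap from 44 mm, short neck below), about 120 g. Origin: centre of its underside; z up along the bottle. All bottles are alike and stand on the bench; 4 to 6 of the six are present.
- bottle3: Squat dropper bottle: amber glass body 44 mm in diameter and 36 mm high with a heavy base and paper label, white cylindrical cap 24 mm in diameter up to 72 mm above its base (cap from 44 mm, short neck below), about 120 g. Origin: centre of its underside; z up along the bottle. All bottles are alike and stand on the bench; 4 to 6 of the six are present.
- bottle4: Squat dropper bottle: amber glass body 44 mm in diameter and 36 mm high with a heavy base and paper label, white cylindrical cap 24 mm in diameter up to 72 mm above its base (cap from 44 mm, short neck below), about 120 g. Origin: centre of its underside; z up along the bottle. All bottles are alike and stand on the bench; 4 to 6 of the six are present.
- bottle5: Squat dropper bottle: amber glass body 44 mm in diameter and 36 mm high with a heavy base and paper label, white cylindrical cap 24 mm in diameter up to 72 mm above its base (cap from 44 mm, short neck below), about 120 g. Origin: centre of its underside; z up along the bottle. All bottles are alike and stand on the bench; 4 to 6 of the six are present.
- bottle6: Squat dropper bottle: amber glass body 44 mm in diameter and 36 mm high with a heavy base and paper label, white cylindrical cap 24 mm in diameter up to 72 mm above its base (cap from 44 mm, short neck below), about 120 g. Origin: centre of its underside; z up along the bottle. All bottles are alike and stand on the bench; 4 to 6 of the six are present.
- carrier: Carrier, fixed on the bench: base plate 226 x 215 x 8 mm with a grey open tray (206 mm along x, 138 mm along y outside, 4 mm walls, rim 55 mm above the bench) and a steel lever post at y = -106 mm, 106 mm high. Origin: on the bench under the tray's centre. x runs along the lid's hinge, within 0.2 rad of world x; y from the lever's side to the hinge side; z up.
- mat: Flat dark green mat that covers the tray's inside floor, 196 x 128 x 3 mm, its top 15 mm above the bench; fixed. Origin: centre of its underside.
- tray_floor (a point): Centre of the mat's upper face; axes as the carrier's. The tray's inside reaches 99 mm either way along x and 65 mm along y, and its walls rise 40 mm above the mat.
- lid (a joint): Angle of the lid, rad: 0 is fully shut on the tray's rim, about 1.57 upright, at most 2.2; starts open at 1.75 to 2.1 (leaning outward, away from the tray). A stiff hinge: it stays where it is left and takes about 0.45 N m to turn, plus its weight (0.25 kg).
- lid_hinge (a point): Middle of the lid's hinge line, on the tray's +y rim: 69 mm from the carrier's origin along y, 55 mm above the bench. The hinge line runs along the carrier's x.
- lid_edge (a point): Middle of the lid's top free edge. The lid is a clear cover with blue edging, 50 mm deep, 206 mm along the hinge, 138 mm from hinge to free edge, open underneath. Shut, its flat top lies 50 mm above the hinge (105 mm above the bench) and this point over the tray's -y rim. It can be pushed shut from outside on the flat top near the free edge.
- clamp (a joint): Angle of the red hold-down lever, rad: 0 is fully down (lying flat over the lid's top, pointing to the carrier's +y), about 1.57 upright, at most 2.0; starts at 1.5 to 1.85, clear of the lid. A stiff hinge: it stays where it is left and takes about 0.15 N m to turn.
- clamp_hinge (a point): The lever's hinge, along the carrier's x: 106 mm from the carrier's origin toward -y, 104 mm above the bench.
- clamp_tip (a point): Far end of the lever's outer (upper) face: 77 mm from its hinge along the lever and 12 mm off the hinge line. The lever is a red bar 20 mm wide along the hinge and 10 mm thick; it can be pushed down on this face.
- beaker: Bystander: empty glass beaker, 70 mm in diameter, 90 mm high, standing on the bench. Origin: centre of its underside.
- pot: Bystander: white pot with a black cap, 52 mm in diameter, 70 mm high. Origin: centre of its underside.

How it is judged:
On the way, in this order (a step that is already met when the one before it is completed fails the run):
1. every bottle stands upright on the mat in the tray, released, with the lid still open (x of bottle1 in the frame of tray_floor between -0.098 and 0.098 m and y of bottle1 in the frame of tray_floor between -0.064 and 0.064 m and z of bottle1 in the frame of tray_floor between -0.006 and 0.006 m and angle between each of bottle1, bottle2, bottle3, bottle4, bottle5, bottle6's own z axis and vertical below 0.12 rad and x of bottle2 in the frame of tray_floor between -0.098 and 0.098 m and y of bottle2 in the frame of tray_floor between -0.064 and 0.064 m and z of bottle2 in the frame of tray_floor between -0.006 and 0.006 m and x of bottle3 in the frame of tray_floor between -0.098 and 0.098 m and y of bottle3 in the frame of tray_floor between -0.064 and 0.064 m and z of bottle3 in the frame of tray_floor between -0.006 and 0.006 m and x of bottle4 in the frame of tray_floor between -0.098 and 0.098 m and y of bottle4 in the frame of tray_floor between -0.064 and 0.064 m and z of bottle4 in the frame of tray_floor between -0.006 and 0.006 m and x of bottle5 in the frame of tray_floor between -0.098 and 0.098 m and y of bottle5 in the frame of tray_floor between -0.064 and 0.064 m and z of bottle5 in the frame of tray_floor between -0.006 and 0.006 m and x of bottle6 in the frame of tray_floor between -0.098 and 0.098 m and y of bottle6 in the frame of tray_floor between -0.064 and 0.064 m and z of bottle6 in the frame of tray_floor between -0.006 and 0.006 m and contact force between the fingers and bottle1 below 0.5 N and contact force between the fingers and bottle2 below 0.5 N and contact force between the fingers and bottle3 below 0.5 N and contact force between the fingers and bottle4 below 0.5 N and contact force between the fingers and bottle5 below 0.5 N and contact force between the fingers and bottle6 below 0.5 N and value of joint lid above 0.5 rad), for 0.2 s.
2. the lid is fully shut while the red lever is still up (value of joint lid below 0.05 rad and value of joint clamp above 0.7 rad), for 0.2 s.
3. the red lever is folded right down (value of joint lid below 0.05 rad and value of joint clamp below 0.08 rad), for 0.2 s.
At the end, for the whole second after the job is handed in: Every bottle present stands on the mat within the tray (base within 6 mm of the mat's height, less than 0.12 rad from upright, at rest), the lid is within 0.05 rad of shut and the lever within 0.08 rad of fully down; beaker and pot are within 30 mm of where they began (all of step 3 and x of bottle1 in the frame of tray_floor between -0.098 and 0.098 m and y of bottle1 in the frame of tray_floor between -0.064 and 0.064 m and z of bottle1 in the frame of tray_floor between -0.006 and 0.006 m and angle between each of bottle1, bottle2, bottle3, bottle4, bottle5, bottle6's own z axis and vertical below 0.12 rad and x of bottle2 in the frame of tray_floor between -0.098 and 0.098 m and y of bottle2 in the frame of tray_floor between -0.064 and 0.064 m and z of bottle2 in the frame of tray_floor between -0.006 and 0.006 m and x of bottle3 in the frame of tray_floor between -0.098 and 0.098 m and y of bottle3 in the frame of tray_floor between -0.064 and 0.064 m and z of bottle3 in the frame of tray_floor between -0.006 and 0.006 m and x of bottle4 in the frame of tray_floor between -0.098 and 0.098 m and y of bottle4 in the frame of tray_floor between -0.064 and 0.064 m and z of bottle4 in the frame of tray_floor between -0.006 and 0.006 m and x of bottle5 in the frame of tray_floor between -0.098 and 0.098 m and y of bottle5 in the frame of tray_floor between -0.064 and 0.064 m and z of bottle5 in the frame of tray_floor between -0.006 and 0.006 m and x of bottle6 in the frame of tray_floor between -0.098 and 0.098 m and y of bottle6 in the frame of tray_floor between -0.064 and 0.064 m and z of bottle6 in the frame of tray_floor between -0.006 and 0.006 m and linear speed of each of bottle1, bottle2, bottle3, bottle4, bottle5, bottle6 below 0.02 m/s and distance of each of beaker, pot from where it was at the start of the episode below 0.03 m); the robot touches nothing.
It fails at once if a bottle is squeezed with more than 50 N on each finger (100 N over both) (contact force between the fingers and bottle1 above 100 N or contact force between the fingers and bottle2 above 100 N or contact force between the fingers and bottle3 above 100 N or contact force between the fingers and bottle4 above 100 N or contact force between the fingers and bottle5 above 100 N or contact force between the fingers and bottle6 above 100 N).
It fails at once if a bottle is dropped into the tray (falls free of the fingers faster than 0.5 m/s over the mat, as from some 20 mm up) ((x of bottle1 in the frame of tray_floor between -0.1 and 0.1 m and y of bottle1 in the frame of tray_floor between -0.07 and 0.07 m and z of bottle1 in the frame of tray_floor between 0.005 and 0.1 m and linear speed of bottle1 above 0.5 m/s and contact force between the fingers and bottle1 below 0.5 N) or (x of bottle2 in the frame of tray_floor between -0.1 and 0.1 m and y of bottle2 in the frame of tray_floor between -0.07 and 0.07 m and z of bottle2 in the frame of tray_floor between 0.005 and 0.1 m and linear speed of bottle2 above 0.5 m/s and contact force between the fingers and bottle2 below 0.5 N) or (x of bottle3 in the frame of tray_floor between -0.1 and 0.1 m and y of bottle3 in the frame of tray_floor between -0.07 and 0.07 m and z of bottle3 in the frame of tray_floor between 0.005 and 0.1 m and linear speed of bottle3 above 0.5 m/s and contact force between the fingers and bottle3 below 0.5 N) or (x of bottle4 in the frame of tray_floor between -0.1 and 0.1 m and y of bottle4 in the frame of tray_floor between -0.07 and 0.07 m and z of bottle4 in the frame of tray_floor between 0.005 and 0.1 m and linear speed of bottle4 above 0.5 m/s and contact force between the fingers and bottle4 below 0.5 N) or (x of bottle5 in the frame of tray_floor between -0.1 and 0.1 m and y of bottle5 in the frame of tray_floor between -0.07 and 0.07 m and z of bottle5 in the frame of tray_floor between 0.005 and 0.1 m and linear speed of bottle5 above 0.5 m/s and contact force between the fingers and bottle5 below 0.5 N) or (x of bottle6 in the frame of tray_floor between -0.1 and 0.1 m and y of bottle6 in the frame of tray_floor between -0.07 and 0.07 m and z of bottle6 in the frame of tray_floor between 0.005 and 0.1 m and linear speed of bottle6 above 0.5 m/s and contact force between the fingers and bottle6 below 0.5 N)).
It fails at once if the lid is slammed (faster than 3 rad/s) (velocity of joint lid below -3 rad/s).
It fails at once if the beaker or the pot is pushed more than 30 mm or tipped (distance of any of beaker, pot from where it was at the start of the episode above 0.03 m or angle between any of beaker, pot's own z axis and vertical above 0.4 rad).
Of bottle1, bottle2, bottle3, bottle4, bottle5, bottle6 only 4 to 6 are there at a start; the rules pass over those that are not, and their reading is None.
At some moment in a run one of bottle1, bottle2, bottle3, bottle4, bottle5, bottle6 may be knocked a few centimetres aside while the robot is not near it.
It also fails if it takes over 210 s, if anything falls off the work surface, if the arm or the gripper's body presses on something with over 40 N, if the wrist force passes 120 N, or if a joint passes its speed limit or range.

### The arm

A 6-joint arm with a two-finger parallel gripper is mounted at the origin on the work surface. World frame = base frame: x ahead of the robot, y to its left, z up, the work surface at z = 0. Lengths are in m, angles in rad, forces in N, time in s.
With the tool pointing down it reaches from about 0.3 to 0.775 m from the base axis. Payload 14.6 kg.
Tool frame: the origin (TCP) lies on the centre line of the jaws, within the pads' length; the fingertips stand 19 mm ahead of it and the grasp point (between the pads) is the TCP; z points along the fingers, y is the line along which they close (so a half turn about z gives the same grasp; the last joint's range is limited). The gripper opens to 94 mm and grips with 3 to 60 N. Pads are 16 mm wide; open, the fingers measure 119 mm over their backs; the gripper's body (75 mm by 177 mm) begins 78 mm behind the grasp point.
Start: joints at [-1.278, 0.3, 1.521, -0, 1.321, -0.067], TCP at [0.194, -0.515, 0.224] pointing down, gripper open.
Joint ranges: [-3.03, 3.03], [-0.79, 2.21], [0.23, 2.52], [-1.04, 4.18], [0, 3.07], [-2.55, 2.55]. Speed limits (rad/s): [2.22, 2.22, 2.57, 3.14, 3.14, 3.14].

### API

Orientations are given as [roll, pitch, yaw] about the fixed x, y, z axes, in that order (R = Rz(yaw) Ry(pitch) Rx(roll)).
In Python, from station import get_obs, camera, workorder gives the robot as it stands.
- The arm moves only by the tool play_rows, never from a script. Its argument "motion" is a list that holds one entry, the list of rows, each a list of 7 numbers: the shift along the tool's x, y, z as a fraction of full scale, then the turn, a rotation vector about the tool's x, y, z as a fraction of full scale, then the opening, from -1 (shut) to 1 (fully open). In form: [[[x, y, z, ax, ay, az, grip], ...]]. A call has 1 to 10 rows; each row is the pose to reach, as a shift and turn from the pose commanded when the call began, along the tool's axes at that moment, turning the shorter way round; what a row does not reach only later rows make up. Full scale, the value 1, is 0.25 m for a shift and 2 pi rad for a turn. A row lasts 1/10 s, in which the tool goes at most 50 mm and 8.59 degrees, less where a joint would pass 70% of its speed; a pose out of reach is approached as far as the arm can. A call with a number of a shift or a turn outside -1 to 1 is refused whole. A call with a gripper value outside its range is refused whole. The fingers move at their own pace and stop on an object; "grip_force" is the grip in N (left out, the last holds). Time passes only in rows, so rows that repeat a pose let the fingers close. It gives the time, the measured TCP pose, the force, the opening and the grip force at its end, in the units of the state.
- get_obs(): the state, without advancing time (a new reading comes with each control period).
- camera(name): name is "side" or "top"; returns a dict with "frame" (420x560x3 uint8, red, green, blue), "z_map" (420x560 float32, m along the optical axis (not along the pixel's ray), 0 where there is no reading), "camera_matrix" (3x3 intrinsics, pixels), "T" (4x4, takes a point from camera to world coordinates). Camera axes: x right, y up, looking along -z (the intrinsics and any distortion apply to the point x, -y, -z); pixel columns grow to the right and rows downward; lengths in m; the calibration is good to about 2 mm. A picture is of the moment at which its call begins.
- workorder.hand_in(): hands the job in; it is judged then, once.
The state is a dict: "time_s": time; "qpos": joint angles; "joint_vel": joint speeds; "tau": joint torques, N m; "ee_pos": TCP position; "eef_rot": TCP orientation; "force": force on the tool from outside, world axes, zero at the start; "moment": the same for the moment, N m; "grip_width": finger opening in m; "grip_force": force on a finger pad.
Only numpy, scipy, OpenCV 4.12 (cv2) and the standard library are available. Lean on these libraries where they do the work, as an engineer would, in place of code of your own. Each camera call takes 0.05 s, during which the arm holds its last target. There are 200 camera calls.

## Working session

There is one attempt and no reset: what is moved stays moved. The work goes in short steps, Python scripts to look and compute and a tool call to move; the robot and the scene stay as the last step left them, time stands still between calls to the robot, and variables do not carry over. Pictures are saved under pics/ and viewed, at most 14 in all, crops included, and the job is handed in when it is done.

Besides the shell and the picture viewer there is one more tool, called after "Call:" as name(argument=value, ...), one argument or row to a line, values as JSON. play_rows: Moves the arm, as the interface text tells. Its arguments: {"type":"object","properties":{"motion":{"type":"array"},"grip_force":{"type":"number"}},"required":["motion"]}

```bash
mkdir -p pics; ls; cat > h.py <<'E'
import numpy as np, cv2
from station import get_obs, camera
def save(name,fn):
    c=camera(name); cv2.imwrite(fn,cv2.resize(c["frame"][:,:,::-1],(784,588))); return c
def cloud(c):
    K=c["camera_matrix"];z=c["z_map"];h,w=z.shape
    u,v=np.meshgrid(np.arange(w),np.arange(h))
    p=np.stack([(u-K[0,2])/K[0,0]*z,-(v-K[1,2])/K[1,1]*z,-z,np.ones_like(z)],-1)
    P=(p@c["T"].T)[...,:3]; P[z==0]=np.nan; return P
E
python3 - <<'E'
from h import *
for n in("top","side"):
    c=save(n,f"pics/{n}0.png");print(c["camera_matrix"],c["T"].round(3), [k for k in c], (c["z_map"]==0).mean())
o=get_obs();print(o)
E
```

```text
pics
[[397.46394945   0.         285.34627538]
 [  0.         397.46394945 215.42562168]
 [  0.           0.           1.        ]] [[ 0.019  0.997 -0.08   0.484]
 [-1.     0.02   0.013 -0.075]
 [ 0.015  0.08   0.997  1.123]
 [ 0.     0.     0.     1.   ]] ['frame', 'z_map', 'camera_matrix', 'T'] 0.0038095238095238095
[[498.06803166   0.         286.67177467]
 [  0.         498.06803166 211.33666303]
 [  0.           0.           1.        ]] [[-0.794  0.463 -0.393  0.07 ]
 [-0.607 -0.614  0.504  0.532]
 [-0.008  0.639  0.769  1.071]
 [ 0.     0.     0.     1.   ]] ['frame', 'z_map', 'camera_matrix', 'T'] 0.003996598639455782
{'time_s': 0.1, 'qpos': array([-1.27763495e+00,  3.00384798e-01,  1.52149978e+00,  3.00904742e-05,
        1.32071065e+00, -6.65961606e-02]), 'joint_vel': array([ 0.00011165, -0.00120533, -0.00260991,  0.00046332,  0.00209141,
        0.0006216 ]), 'tau': array([-1.21598998e-03, -5.32650268e+01, -3.53293276e+01,  7.09125982e-02,
        2.34450441e-02, -4.58412785e-05]), 'ee_pos': array([ 0.19357103, -0.5145855 ,  0.22396805]), 'eef_rot': array([-3.14059423e+00, -9.58011100e-05,  3.59750030e-01]), 'force': array([-0.10571474,  0.06364724,  0.80072227]), 'moment': array([-0.02930153,  0.00796453, -0.05088932]), 'grip_force': 0.0, 'grip_width': 0.09388586786046753}
```

View pics/top0.png

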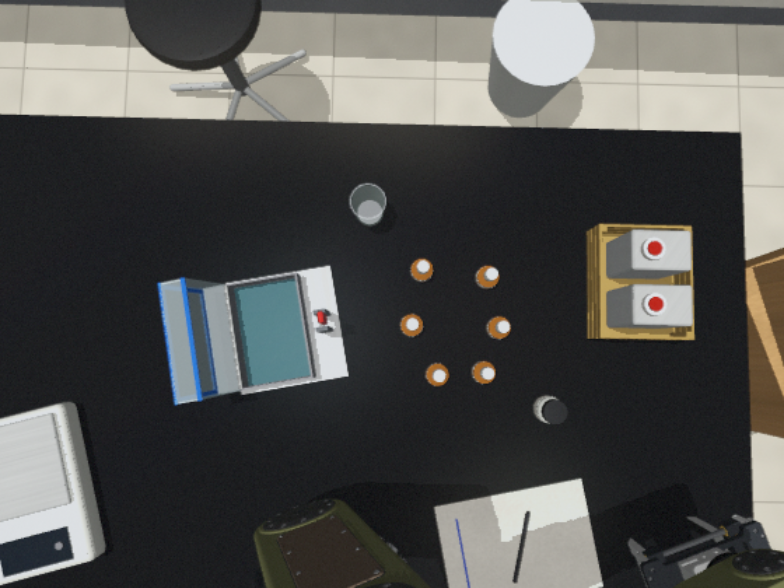

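View pics/side0.png

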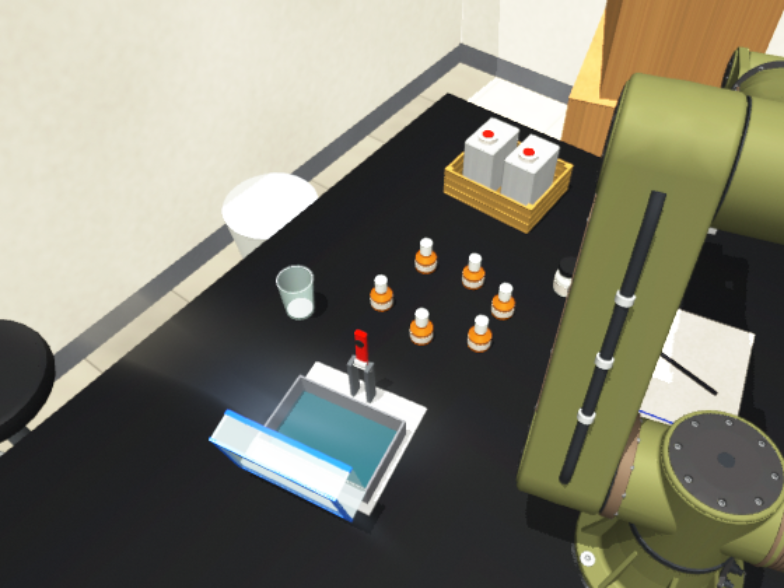

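The views show six standing bottles, with caps in the top view near (424,266), (490,273), (412,324), (503,326), (438,375) and (487,372). The carrier sits at about (265,333) with the lid open to the left and the lever at (322,318). The beaker is at (368,204) and the pot at (550,410).

```bash
cat >> h.py <<'E'
def caps():
    """cap-top centres (world) from the top view"""
    c=camera("top");P=cloud(c);f=c["frame"].astype(int)
    m=(f.min(-1)>130)&(f.max(-1)-f.min(-1)<50)&(P[...,2]>.06)&(P[...,2]<.1)&(P[...,0]>.25)&(P[...,0]<.8)&(abs(P[...,1])<.4)
    n,l,s,_=cv2.connectedComponentsWithStats(m.astype(np.uint8))
    return [(np.median(P[l==i],0).round(4),s[i,4]) for i in range(1,n) if s[i,4]>25],P,c
E
python3 - <<'E'
from h import *
L,P,c=caps()
for q in L: print(q)
s=camera("side");Q=cloud(s)
def mat(c,P):
    hsv=cv2.cvtColor(c["frame"],cv2.COLOR_RGB2HSV)
    return P[(abs(P[...,2]-.015)<.006)&(hsv[...,0]>80)&(hsv[...,0]<105)&(hsv[...,1]>80)&(P[...,0]>.2)&(P[...,1]>-.1)&(P[...,1]<.5)]
A,B=mat(c,P),mat(s,Q)
for X in(A,B,np.vstack([A,B])):
    r=cv2.minAreaRect(X[:,:2].astype(np.float32)*1000);print(len(X),r,np.median(X[:,2]))
for nm,cc,R in(("t",c,P),("s",s,Q)):
    m=(abs(R[...,2]-.055)<.003)&(R[...,0]>.25)&(R[...,0]<.7)&(R[...,1]>0)&(R[...,1]<.5)
    print(nm,m.sum(),cv2.minAreaRect(R[m][:,:2].astype(np.float32)*1000))
E
```

```text
(array([ 0.7259, -0.0311,  0.0867]), np.int32(47))
(array([ 0.6374, -0.1321,  0.0712]), np.int32(63))
(array([ 0.6266, -0.2632,  0.0711]), np.int32(65))
(array([ 0.5272, -0.1127,  0.0709]), np.int32(62))
(array([ 0.5254, -0.2856,  0.0706]), np.int32(66))
(array([ 0.4377, -0.2565,  0.0709]), np.int32(66))
(array([ 0.431 , -0.1644,  0.0717]), np.int32(65))
3005 ((508.94598388671875, 164.3096923828125), (194.71083068847656, 121.5020751953125), 10.646180152893066) 0.014061567523205865
2719 ((517.9966430664062, 150.3164520263672), (190.5818634033203, 113.0628433227539), 8.579935073852539) 0.014144801537967266
5724 ((511.16619873046875, 160.05364990234375), (197.25860595703125, 131.46217346191406), 11.201778411865234) 0.014098251293302
t 1062 ((509.34710693359375, 161.60142517089844), (205.96485900878906, 236.19454956054688), 10.82708740234375)
s 372 ((509.9205322265625, 164.90664672851562), (207.5007781982422, 233.73802185058594), 11.051458358764648)
```

```bash
cat >> h.py <<'E'
PSI=0.190; C0=np.array([.5105,.1605]); Rc=np.array([[np.cos(PSI),np.sin(PSI)],[-np.sin(PSI),np.cos(PSI)]])
def tc(p):
    """world -> carrier frame"""
    p=np.asarray(p,float); q=p.copy(); q[...,:2]=(p[...,:2]-C0)@Rc.T; return q
def here():
    o=get_obs(); return tc(o["ee_pos"]),o
E
python3 - <<'E'
from h import *
L,P,c=caps(); s=camera("side");
for cc,R in((c,P),(s,cloud(s))):
    Q=tc(R); hsv=cv2.cvtColor(cc["frame"],cv2.COLOR_RGB2HSV)
    near=(abs(Q[...,0])<.13)&(Q[...,1]<.25)&(Q[...,1]>-.16)
    m=near&(abs(Q[...,2]-.055)<.003); mm=m&(abs(Q[...,1])<.05)
    print("rim x",np.percentile(Q[mm][:,0],[1,5,95,99]).round(4), end=' ')
    # lean of the side walls = yaw error
    for sg in(-1,1):
        w=Q[mm&(Q[...,0]*sg>0)]; print(np.polyfit(w[:,1],w[:,0],1).round(4),end=' ')
    w=Q[m&(abs(Q[...,0])<.09)&(Q[...,1]<-.05)&(Q[...,1]>-.085)];print("-y wall",np.percentile(w[:,1],[5,50,95]).round(4),len(w), np.polyfit(w[:,0],w[:,1],1).round(4))
    red=near&((hsv[...,0]<6)|(hsv[...,0]>174))&(hsv[...,1]>150)&(Q[...,2]>.1)
    r=Q[red];print("lever",r.min(0).round(3),r.max(0).round(3),np.median(r,0).round(3))
    b=near&(hsv[...,0]>100)&(hsv[...,0]<120)&(hsv[...,1]>150)&(Q[...,2]>.09)
    r=Q[b];t=r[r[:,2]>np.percentile(r[:,2],80)];print("lid",r.min(0).round(3),r.max(0).round(3),np.median(t,0).round(3))
for p,_ in L: print(tc(p).round(4))
p,o=here();print("tcp",p)
E
```

```text
rim x [-0.1038 -0.1035  0.1014  0.1019] [-0.0035 -0.102 ] [0.0084 0.0998] -y wall [-0.0688 -0.067  -0.0648] 101 [ 0.0012 -0.067 ]
lever [-0.01  -0.12   0.176] [ 0.007 -0.111  0.183] [-0.001 -0.116  0.179]
lid [-0.105  0.096  0.091] [0.103 0.148 0.194] [-0.004  0.099  0.191]
rim x [-0.103  -0.1026  0.1032  0.1036] [-0.0038 -0.1008] [-0.0004  0.1009] -y wall [-0.0686 -0.0659 -0.0635] 124 [ 0.0024 -0.0661]
lever [-0.011 -0.12   0.11 ] [ 0.01  -0.107  0.184] [-0.003 -0.111  0.15 ]
lid [-0.104  0.096  0.093] [0.106 0.147 0.193] [0.031 0.1   0.19 ]
[ 0.1753 -0.2289  0.0868]
[ 0.0692 -0.3113  0.0711]
[ 0.0336 -0.4378  0.0706]
[-0.0352 -0.2714  0.0709]
[-0.0695 -0.4406  0.071 ]
[-0.1502 -0.3959  0.0703]
[-0.1394 -0.3041  0.0705]
tcp [-0.4387118  -0.60321202  0.22429214]
```

Call:
play_rows(
  motion=[
    [[0.76, -0.37, -0.2, 0, 0, -0.223, -0.04], [0.76, -0.37, -0.2, 0, 0, -0.223, -0.04], [0.76, -0.37, -0.2, 0, 0, -0.223, -0.04], [0.76, -0.37, -0.2, 0, 0, -0.223, -0.04], [0.76, -0.37, -0.2, 0, 0, -0.223, -0.04], [0.76, -0.37, -0.2, 0, 0, -0.223, -0.04], [0.76, -0.37, -0.2, 0, 0, -0.223, -0.04], [0.76, -0.37, -0.2, 0, 0, -0.223, -0.04], [0.76, -0.37, -0.2, 0, 0, -0.223, -0.04], [0.76, -0.37, -0.2, 0, 0, -0.223, -0.04]],
  ],
  grip_force=20,
)

```text
time_s: 1.3
ee_pos: [0.3389, -0.3612, 0.2744]
eef_rot: [-3.142, -0.0, 1.767]
force: [0.0, 0.1, 0.5]
grip_width: 0.0452
grip_force: 0.0
```

```bash
cat >> h.py <<'E'
def to(x,y,z):
    """numbers for a move of the TCP to carrier-frame x,y and height z"""
    p,o=here(); R=np.array([[0,1,0],[1,0,0],[0,0,-1]])
    print("t",round(o["time_s"],1),"at",p.round(4),"yaw err",round(o["eef_rot"][2]-PSI-np.pi/2,4),"w",round(o["grip_width"],4),"F",round(o["grip_force"],1),"row",(R@(np.array([x,y,z])-p)/.25).round(3))
E
python3 - <<'E'
from h import *
print(get_obs()["eef_rot"],get_obs()["qpos"]);to(-.1502,-.3959,.28);to(-.1502,-.3959,.06)
E
```

```text
[-3.14153976e+00 -6.50544307e-05  1.76672928e+00] [-8.91253018e-01  1.41049343e-01  1.59771254e+00 -1.68109884e-05
  1.40291296e+00 -1.08718317e+00]
t 1.3 at [-0.267  -0.48    0.2744] yaw err 0.0059 w 0.0452 F 0.0 row [ 0.336  0.467 -0.022]
t 1.3 at [-0.267  -0.48    0.2744] yaw err 0.0059 w 0.0452 F 0.0 row [0.336 0.467 0.858]
```

Call:
play_rows(
  motion=[
    [[0.336, 0.467, 0, 0, 0, 0.001, -0.04], [0.336, 0.467, 0, 0, 0, 0.001, -0.04], [0.336, 0.467, 0, 0, 0, 0.001, -0.04], [0.336, 0.467, 0.1, 0, 0, 0.001, -0.04], [0.336, 0.467, 0.3, 0, 0, 0.001, -0.04], [0.336, 0.467, 0.5, 0, 0, 0.001, -0.04], [0.336, 0.467, 0.65, 0, 0, 0.001, -0.04], [0.336, 0.467, 0.78, 0, 0, 0.001, -0.04], [0.336, 0.467, 0.858, 0, 0, 0.001, -0.04], [0.336, 0.467, 0.858, 0, 0, 0.001, -0.04]],
  ],
)

```text
time_s: 2.3
ee_pos: [0.4367, -0.2561, 0.0577]
eef_rot: [-3.139, -0.003, 1.755]
force: [0.2, -1.0, 0.5]
grip_width: 0.0448
grip_force: 0.0
```

```bash
python3 - <<'E'
from h import *
to(-.1502,-.3959,.06)
save("side","pics/s1.png")
E
```

```text
t 2.3 at [-0.1512 -0.3951  0.0577] yaw err -0.0061 w 0.0448 F 0.0 row [-0.003  0.004 -0.009]
```

View pics/s1.png

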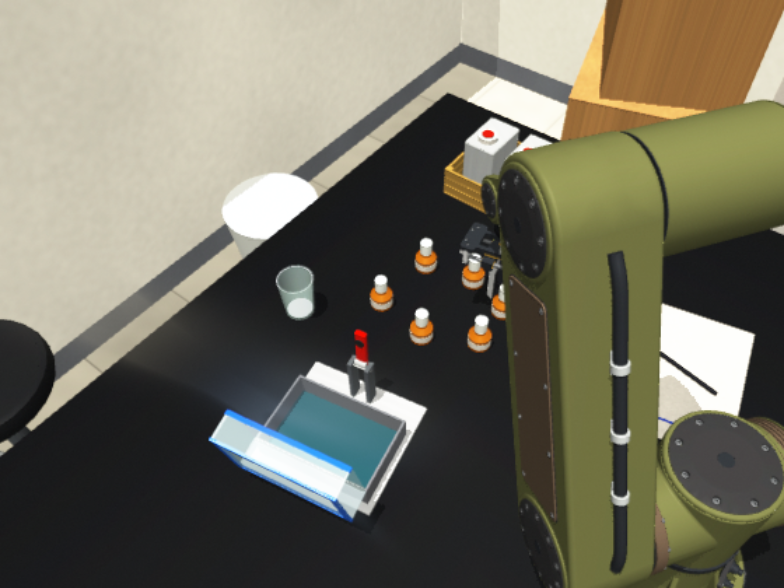

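The picture shows the gripper straddling the bottle nearest the robot at about (500,300), with the other bottles, the beaker and the tray unchanged. I'll close and lift.

Call:
play_rows(
  motion=[
    [[0, 0, 0, 0, 0, 0, -1], [0, 0, 0, 0, 0, 0, -1], [0, 0, 0, 0, 0, 0, -1], [0, 0, 0, 0, 0, 0, -1], [0, 0, -0.1, 0, 0, 0, -1], [0, 0, -0.28, 0, 0, 0, -1], [0, 0, -0.46, 0, 0, 0, -1], [0, 0, -0.64, 0, 0, 0, -1], [0, 0, -0.8, 0, 0, 0, -1], [0, 0, -0.88, 0, 0, 0, -1]],
  ],
  grip_force=20,
)

```text
time_s: 3.35
ee_pos: [0.438, -0.2569, 0.2838]
eef_rot: [3.138, 0.003, 1.755]
force: [0.5, 0.7, -2.3]
grip_width: 0.0237
grip_force: 20.0
```

```bash
python3 - <<'E'
from h import *
to(-.064,.03,.27)
E
```

```text
t 3.4 at [-0.1501 -0.3962  0.2838] yaw err -0.0061 w 0.0237 F 20.0 row [1.705 0.344 0.055]
```

Call:
play_rows(
  motion=[
    [[0.2, 0.07, 0, 0, 0, -0.001, -1], [0.4, 0.14, 0, 0, 0, -0.001, -1], [0.6, 0.21, 0, 0, 0, -0.001, -1], [0.8, 0.28, 0, 0, 0, -0.001, -1], [1.0, 0.344, 0, 0, 0, -0.001, -1], [1.0, 0.344, 0, 0, 0, -0.001, -1]],
  ],
)

```text
time_s: 3.95
ee_pos: [0.4763, 0.0085, 0.2801]
eef_rot: [3.141, -0.001, 1.764]
force: [-0.2, -0.4, -1.7]
grip_width: 0.0235
grip_force: 20.0
```

Call:
play_rows(
  motion=[
    [[0.2, 0, 0, 0, 0, 0, -1], [0.4, 0, 0, 0, 0, 0, -1], [0.6, 0, 0, 0, 0, 0, -1], [0.7, 0, 0, 0, 0, 0, -1], [0.705, 0, 0, 0, 0, 0, -1], [0.705, 0, 0.1, 0, 0, 0, -1], [0.705, 0, 0.25, 0, 0, 0, -1], [0.705, 0, 0.4, 0, 0, 0, -1], [0.705, 0, 0.4, 0, 0, 0, -1], [0.705, 0, 0.4, 0, 0, 0, -1]],
  ],
)

```text
time_s: 4.95
ee_pos: [0.4436, 0.1774, 0.181]
eef_rot: [-3.142, 0.0, 1.76]
force: [-0.1, 0.7, -1.3]
grip_width: 0.0235
grip_force: 20.0
```

```bash
python3 - <<'E'
from h import *
to(-.064,.03,.076)
save("side","pics/s2.png")
E
```

```text
t 5.0 at [-0.0625  0.0292  0.181 ] yaw err -0.0005 w 0.0235 F 20.0 row [ 0.003 -0.006  0.42 ]
```

View pics/s2.png

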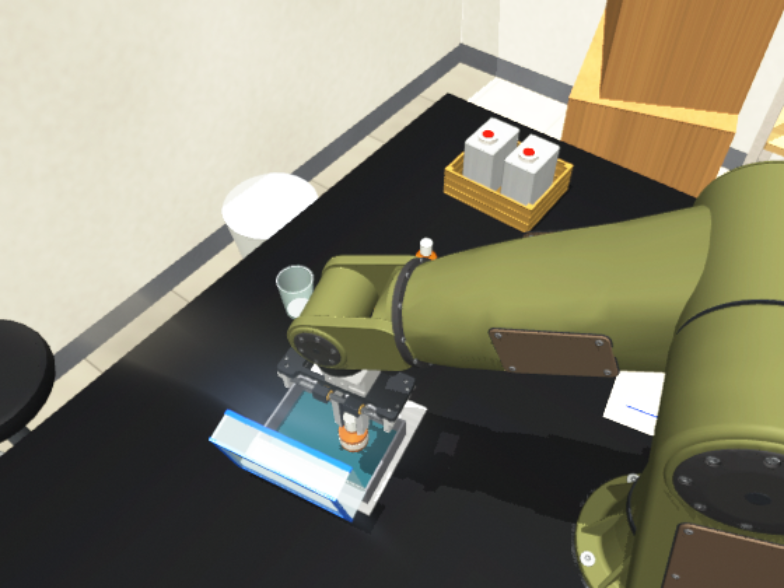

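The held bottle hangs upright at about (353,435) inside the tray's near end, and the lid and walls are clear of the gripper. I'll lower and release it.

Call:
play_rows(
  motion=[
    [[0, 0, 0.12, 0, 0, 0, -1], [0, 0, 0.25, 0, 0, 0, -1], [0, 0, 0.34, 0, 0, 0, -1], [0, 0, 0.39, 0, 0, 0, -1], [0, 0, 0.41, 0, 0, 0, -1], [0, 0, 0.42, 0, 0, 0, -1], [0, 0, 0.42, 0, 0, 0, -1], [0, 0, 0.42, 0, 0, 0, -0.19], [0, 0, 0.42, 0, 0, 0, -0.19], [0, 0, 0.42, 0, 0, 0, -0.19]],
  ],
)

```text
time_s: 6.0
ee_pos: [0.4434, 0.1779, 0.0754]
eef_rot: [3.141, -0.0, 1.761]
force: [0.7, -0.2, -0.8]
grip_width: 0.0377
grip_force: 0.0
```

Call:
play_rows(
  motion=[
    [[0, 0, -0.1, 0, 0, 0, -0.19], [0, 0, -0.25, 0, 0, 0, -0.19], [0, 0, -0.45, 0, 0, 0, -0.19], [0, 0, -0.65, 0, 0, 0, -0.19], [0, 0, -0.8, 0, 0, 0, -0.04], [-0.2, 0, -0.82, 0, 0, 0, -0.04], [-0.4, 0, -0.82, 0, 0, 0, -0.04], [-0.6, 0, -0.82, 0, 0, 0, -0.04], [-0.8, 0, -0.82, 0, 0, 0, -0.04], [-0.8, 0, -0.82, 0, 0, 0, -0.04]],
  ],
)

```text
time_s: 7.0
ee_pos: [0.4813, -0.0231, 0.2799]
eef_rot: [-3.141, 0.001, 1.756]
force: [-0.5, 0.8, -0.2]
grip_width: 0.0449
grip_force: 0.0
```

```bash
cat >> h.py <<'E'
def state():
    L,P,c=caps()
    print([tuple(tc(p)[:2].round(4))+(round(p[2],4),int(n)) for p,n in L])
    return c
E
python3 - <<'E'
from h import *
state(); to(-.1394,-.3041,.06)
E
```

```text
[(np.float64(0.1752), np.float64(-0.2291), np.float64(0.0869), 45), (np.float64(0.0694), np.float64(-0.3112), np.float64(0.0709), 64), (np.float64(0.0338), np.float64(-0.4384), np.float64(0.0704), 64), (np.float64(-0.0351), np.float64(-0.2715), np.float64(0.0711), 58), (np.float64(-0.0696), np.float64(-0.4408), np.float64(0.0704), 64), (np.float64(-0.0631), np.float64(0.0279), np.float64(0.0858), 64), (np.float64(-0.1395), np.float64(-0.3041), np.float64(0.071), 60)]
t 7.0 at [-0.0631 -0.1725  0.2799] yaw err -0.004 w 0.0451 F 0.0 row [-0.526 -0.305  0.88 ]
```

Call:
play_rows(
  motion=[
    [[-0.2, -0.12, 0, 0, 0, -0.001, -0.04], [-0.4, -0.24, 0, 0, 0, -0.001, -0.04], [-0.526, -0.305, 0, 0, 0, -0.001, -0.04], [-0.526, -0.305, 0.1, 0, 0, -0.001, -0.04], [-0.526, -0.305, 0.28, 0, 0, -0.001, -0.04], [-0.526, -0.305, 0.46, 0, 0, -0.001, -0.04], [-0.526, -0.305, 0.64, 0, 0, -0.001, -0.04], [-0.526, -0.305, 0.8, 0, 0, -0.001, -0.04], [-0.526, -0.305, 0.88, 0, 0, -0.001, -0.04], [-0.526, -0.305, 0.88, 0, 0, -0.001, -0.04]],
  ],
)

```text
time_s: 8.05
ee_pos: [0.4301, -0.1605, 0.0579]
eef_rot: [-3.138, -0.003, 1.769]
force: [-0.0, 0.6, 0.6]
grip_width: 0.0448
grip_force: 0.0
```

Call:
play_rows(
  motion=[
    [[0, 0, 0, 0, 0, 0, -1], [0, 0, 0, 0, 0, 0, -1], [0, 0, 0, 0, 0, 0, -1], [0, 0, 0, 0, 0, 0, -1], [0, 0, -0.1, 0, 0, 0, -1], [0, 0, -0.28, 0, 0, 0, -1], [0, 0, -0.46, 0, 0, 0, -1], [0, 0, -0.64, 0, 0, 0, -1], [0, 0, -0.8, 0, 0, 0, -1], [0, 0, -0.88, 0, 0, 0, -1]],
  ],
)

```text
time_s: 9.05
ee_pos: [0.4313, -0.1622, 0.2838]
eef_rot: [3.138, 0.003, 1.767]
force: [0.2, -0.2, -0.7]
grip_width: 0.0235
grip_force: 20.0
```

```bash
python3 - <<'E'
from h import *
to(0,.03,.076)
E
```

```text
t 9.1 at [-0.1388 -0.302   0.2838] yaw err 0.0064 w 0.0235 F 20.0 row [1.328 0.555 0.831]
```

Call:
play_rows(
  motion=[
    [[0.2, 0.08, 0, 0, 0, 0.001, -1], [0.4, 0.16, 0, 0, 0, 0.001, -1], [0.6, 0.24, 0, 0, 0, 0.001, -1], [0.8, 0.32, 0, 0, 0, 0.001, -1], [1.0, 0.4, 0, 0, 0, 0.001, -1], [1.0, 0.4, 0, 0, 0, 0.001, -1]],
  ],
)

```text
time_s: 9.65
ee_pos: [0.4801, 0.1061, 0.2801]
eef_rot: [3.141, -0.0, 1.764]
force: [-0.3, -0.9, -2.4]
grip_width: 0.0233
grip_force: 20.0
```

Call:
play_rows(
  motion=[
    [[0.17, 0.08, 0, 0, 0, 0, -1], [0.328, 0.157, 0, 0, 0, 0, -1], [0.328, 0.157, 0, 0, 0, 0, -1], [0.328, 0.157, 0.1, 0, 0, 0, -1], [0.328, 0.157, 0.25, 0, 0, 0, -1], [0.328, 0.157, 0.4, 0, 0, 0, -1], [0.328, 0.157, 0.4, 0, 0, 0, -1]],
  ],
)

```text
time_s: 10.35
ee_pos: [0.5012, 0.1895, 0.176]
eef_rot: [-3.134, 0.001, 1.761]
force: [-0.4, 0.1, -0.1]
grip_width: 0.0238
grip_force: 20.0
```

Call:
play_rows(
  motion=[
    [[0, 0, 0.12, 0, 0, 0, -1], [0, 0, 0.25, 0, 0, 0, -1], [0, 0, 0.34, 0, 0, 0, -1], [0, 0, 0.39, 0, 0, 0, -1], [0, 0, 0.41, 0, 0, 0, -1], [0, 0, 0.416, 0, 0, 0, -1], [0, 0, 0.416, 0, 0, 0, -1], [0, 0, 0.416, 0, 0, 0, -0.19], [0, 0, 0.416, 0, 0, 0, -0.19], [0, 0, 0.416, 0, 0, 0, -0.19]],
  ],
)

```text
time_s: 11.35
ee_pos: [0.5035, 0.1906, 0.0765]
eef_rot: [3.141, -0.0, 1.761]
force: [0.5, 0.1, -0.3]
grip_width: 0.0379
grip_force: 0.0
```

Call:
play_rows(
  motion=[
    [[0, 0, -0.1, 0, 0, 0, -0.19], [0, 0, -0.25, 0, 0, 0, -0.19], [0, 0, -0.45, 0, 0, 0, -0.19], [0, 0, -0.65, 0, 0, 0, -0.19], [0, 0, -0.8, 0, 0, 0, -0.04], [-0.2, 0, -0.816, 0, 0, 0, -0.04], [-0.4, 0, -0.816, 0, 0, 0, -0.04], [-0.6, 0, -0.816, 0, 0, 0, -0.04], [-0.8, 0, -0.816, 0, 0, 0, -0.04], [-0.8, 0, -0.816, 0, 0, 0, -0.04]],
  ],
)

```text
time_s: 12.35
ee_pos: [0.5415, -0.0106, 0.2799]
eef_rot: [-3.141, 0.001, 1.756]
force: [-0.5, 0.4, 1.1]
grip_width: 0.0451
grip_force: 0.0
```

```bash
python3 - <<'E'
from h import *
state(); to(-.0351,-.2715,.06)
E
```

```text
[(np.float64(0.1755), np.float64(-0.2293), np.float64(0.0859), 46), (np.float64(0.0692), np.float64(-0.3113), np.float64(0.0708), 63), (np.float64(0.0339), np.float64(-0.4378), np.float64(0.0711), 66), (np.float64(-0.0352), np.float64(-0.2714), np.float64(0.0708), 58), (np.float64(-0.0695), np.float64(-0.4406), np.float64(0.0705), 66), (np.float64(-0.0027), np.float64(0.0269), np.float64(0.0857), 67), (np.float64(-0.0631), np.float64(0.0279), np.float64(0.0859), 64)]
t 12.4 at [-0.0017 -0.1715  0.2799] yaw err -0.0038 w 0.0451 F 0.0 row [-0.4   -0.134  0.88 ]
```

Call:
play_rows(
  motion=[
    [[-0.2, -0.07, 0, 0, 0, -0.001, -0.04], [-0.4, -0.134, 0, 0, 0, -0.001, -0.04], [-0.4, -0.134, 0, 0, 0, -0.001, -0.04], [-0.4, -0.134, 0.1, 0, 0, -0.001, -0.04], [-0.4, -0.134, 0.28, 0, 0, -0.001, -0.04], [-0.4, -0.134, 0.46, 0, 0, -0.001, -0.04], [-0.4, -0.134, 0.64, 0, 0, -0.001, -0.04], [-0.4, -0.134, 0.8, 0, 0, -0.001, -0.04], [-0.4, -0.134, 0.88, 0, 0, -0.001, -0.04], [-0.4, -0.134, 0.88, 0, 0, -0.001, -0.04]],
  ],
)

```text
time_s: 13.4
ee_pos: [0.5263, -0.1087, 0.0579]
eef_rot: [-3.138, -0.002, 1.769]
force: [0.5, -0.1, -0.0]
grip_width: 0.0455
grip_force: 0.0
```

Call:
play_rows(
  motion=[
    [[0, 0, 0, 0, 0, 0, -1], [0, 0, 0, 0, 0, 0, -1], [0, 0, 0, 0, 0, 0, -1], [0, 0, 0, 0, 0, 0, -1], [0, 0, -0.1, 0, 0, 0, -1], [0, 0, -0.28, 0, 0, 0, -1], [0, 0, -0.46, 0, 0, 0, -1], [0, 0, -0.64, 0, 0, 0, -1], [0, 0, -0.8, 0, 0, 0, -1], [0, 0, -0.88, 0, 0, 0, -1]],
  ],
)

```text
time_s: 14.4
ee_pos: [0.5274, -0.1105, 0.2841]
eef_rot: [3.137, 0.002, 1.767]
force: [0.9, -0.1, -1.1]
grip_width: 0.0239
grip_force: 20.0
```

```bash
python3 - <<'E'
from h import *
to(.064,.03,.076)
E
```

```text
t 14.4 at [-0.0346 -0.2693  0.2841] yaw err 0.0063 w 0.0239 F 20.0 row [1.197 0.394 0.832]
```

Call:
play_rows(
  motion=[
    [[0.2, 0.07, 0, 0, 0, 0.001, -1], [0.4, 0.14, 0, 0, 0, 0.001, -1], [0.6, 0.21, 0, 0, 0, 0.001, -1], [0.8, 0.28, 0, 0, 0, 0.001, -1], [1.0, 0.35, 0, 0, 0, 0.001, -1], [1.0, 0.396, 0, 0, 0, 0.001, -1]],
  ],
)

```text
time_s: 15.0
ee_pos: [0.5747, 0.1582, 0.2803]
eef_rot: [3.141, -0.001, 1.764]
force: [0.7, -1.4, -1.4]
grip_width: 0.0236
grip_force: 20.0
```

Call:
play_rows(
  motion=[
    [[0.12, 0, 0, 0, 0, 0, -1], [0.2, 0, 0, 0, 0, 0, -1], [0.2, 0, 0, 0, 0, 0, -1], [0.2, 0, 0.1, 0, 0, 0, -1], [0.2, 0, 0.25, 0, 0, 0, -1], [0.2, 0, 0.4, 0, 0, 0, -1], [0.2, 0, 0.4, 0, 0, 0, -1]],
  ],
)

```text
time_s: 15.7
ee_pos: [0.5642, 0.2018, 0.1755]
eef_rot: [-3.134, 0.001, 1.76]
force: [-0.0, -0.2, -0.5]
grip_width: 0.024
grip_force: 20.0
```

Call:
play_rows(
  motion=[
    [[0, 0, 0.12, 0, 0, 0, -1], [0, 0, 0.25, 0, 0, 0, -1], [0, 0, 0.34, 0, 0, 0, -1], [0, 0, 0.39, 0, 0, 0, -1], [0, 0, 0.41, 0, 0, 0, -1], [0, 0, 0.416, 0, 0, 0, -1], [0, 0, 0.416, 0, 0, 0, -1], [0, 0, 0.416, 0, 0, 0, -0.19], [0, 0, 0.416, 0, 0, 0, -0.19], [0, 0, 0.416, 0, 0, 0, -0.19]],
  ],
)

```text
time_s: 16.7
ee_pos: [0.5662, 0.2033, 0.0765]
eef_rot: [3.141, -0.0, 1.761]
force: [0.8, 0.1, 0.2]
grip_width: 0.0377
grip_force: 0.0
```

Call:
play_rows(
  motion=[
    [[0, 0, -0.1, 0, 0, 0, -0.19], [0, 0, -0.25, 0, 0, 0, -0.19], [0, 0, -0.45, 0, 0, 0, -0.19], [0, 0, -0.65, 0, 0, 0, -0.19], [0, 0, -0.8, 0, 0, 0, -0.04], [-0.2, 0, -0.816, 0, 0, 0, -0.04], [-0.4, 0, -0.816, 0, 0, 0, -0.04], [-0.6, 0, -0.816, 0, 0, 0, -0.04], [-0.8, 0, -0.816, 0, 0, 0, -0.04], [-0.8, 0, -0.816, 0, 0, 0, -0.04]],
  ],
)

```text
time_s: 17.7
ee_pos: [0.6042, 0.0016, 0.2799]
eef_rot: [-3.141, 0.001, 1.756]
force: [0.3, 1.1, 0.1]
grip_width: 0.0447
grip_force: 0.0
```

```bash
python3 - <<'E'
from h import *
state(); to(.0692,-.3113,.06)
E
```

```text
[(np.float64(0.0694), np.float64(-0.3112), np.float64(0.0711), 63), (np.float64(0.0337), np.float64(-0.4378), np.float64(0.0711), 65), (np.float64(0.061), np.float64(0.028), np.float64(0.0857), 65), (np.float64(-0.0696), np.float64(-0.4409), np.float64(0.0704), 66), (np.float64(-0.0023), np.float64(0.0293), np.float64(0.0859), 52)]
t 17.8 at [ 0.0623 -0.171   0.2799] yaw err -0.0037 w 0.0449 F 0.0 row [-0.561  0.028  0.88 ]
```

Call:
play_rows(
  motion=[
    [[-0.2, 0.01, 0, 0, 0, -0.001, -0.04], [-0.4, 0.02, 0, 0, 0, -0.001, -0.04], [-0.561, 0.028, 0, 0, 0, -0.001, -0.04], [-0.561, 0.028, 0.1, 0, 0, -0.001, -0.04], [-0.561, 0.028, 0.28, 0, 0, -0.001, -0.04], [-0.561, 0.028, 0.46, 0, 0, -0.001, -0.04], [-0.561, 0.028, 0.64, 0, 0, -0.001, -0.04], [-0.561, 0.028, 0.8, 0, 0, -0.001, -0.04], [-0.561, 0.028, 0.88, 0, 0, -0.001, -0.04], [-0.561, 0.028, 0.88, 0, 0, -0.001, -0.04]],
  ],
)

```text
time_s: 18.75
ee_pos: [0.6366, -0.1278, 0.0577]
eef_rot: [-3.139, -0.002, 1.769]
force: [-0.2, 0.4, 0.2]
grip_width: 0.0451
grip_force: 0.0
```

Call:
play_rows(
  motion=[
    [[0, 0, 0, 0, 0, 0, -1], [0, 0, 0, 0, 0, 0, -1], [0, 0, 0, 0, 0, 0, -1], [0, 0, 0, 0, 0, 0, -1], [0, 0, -0.1, 0, 0, 0, -1], [0, 0, -0.28, 0, 0, 0, -1], [0, 0, -0.46, 0, 0, 0, -1], [0, 0, -0.64, 0, 0, 0, -1], [0, 0, -0.8, 0, 0, 0, -1], [0, 0, -0.88, 0, 0, 0, -1]],
  ],
)

```text
time_s: 19.75
ee_pos: [0.6375, -0.1296, 0.2845]
eef_rot: [3.137, 0.002, 1.767]
force: [0.9, -0.1, -0.6]
grip_width: 0.0235
grip_force: 20.0
```

```bash
python3 - <<'E'
from h import *
to(.066,-.032,.076)
E
```

```text
t 19.8 at [ 0.0699 -0.3089  0.2845] yaw err 0.0064 w 0.0235 F 20.0 row [ 1.108 -0.016  0.834]
```

Call:
play_rows(
  motion=[
    [[0.2, 0, 0, 0, 0, 0.001, -1], [0.4, 0, 0, 0, 0, 0.001, -1], [0.6, 0, 0, 0, 0, 0.001, -1], [0.8, -0.01, 0, 0, 0, 0.001, -1], [1.0, -0.016, 0, 0, 0, 0.001, -1], [1.0, -0.016, 0, 0, 0, 0.001, -1]],
  ],
)

```text
time_s: 20.35
ee_pos: [0.5829, 0.1199, 0.2804]
eef_rot: [3.141, -0.001, 1.766]
force: [0.8, -1.2, -0.9]
grip_width: 0.0237
grip_force: 20.0
```

Call:
play_rows(
  motion=[
    [[0.11, 0, 0, 0, 0, 0, -1], [0.11, 0, 0, 0, 0, 0, -1], [0.11, 0, 0, 0, 0, 0, -1], [0.11, 0, 0.1, 0, 0, 0, -1], [0.11, 0, 0.25, 0, 0, 0, -1], [0.11, 0, 0.4, 0, 0, 0, -1], [0.11, 0, 0.4, 0, 0, 0, -1]],
  ],
)

```text
time_s: 21.05
ee_pos: [0.5775, 0.1404, 0.1753]
eef_rot: [-3.133, 0.0, 1.76]
force: [0.7, 0.1, -1.4]
grip_width: 0.0234
grip_force: 20.0
```

Call:
play_rows(
  motion=[
    [[0, 0, 0.12, 0, 0, 0, -1], [0, 0, 0.25, 0, 0, 0, -1], [0, 0, 0.34, 0, 0, 0, -1], [0, 0, 0.39, 0, 0, 0, -1], [0, 0, 0.41, 0, 0, 0, -1], [0, 0, 0.416, 0, 0, 0, -1], [0, 0, 0.416, 0, 0, 0, -1], [0, 0, 0.416, 0, 0, 0, -0.19], [0, 0, 0.416, 0, 0, 0, -0.19], [0, 0, 0.416, 0, 0, 0, -0.19]],
  ],
)

```text
time_s: 22.05
ee_pos: [0.5795, 0.1419, 0.0765]
eef_rot: [3.141, 0.0, 1.761]
force: [0.1, -0.7, -0.7]
grip_width: 0.0378
grip_force: 0.0
```

Call:
play_rows(
  motion=[
    [[0, 0, -0.1, 0, 0, 0, -0.19], [0, 0, -0.25, 0, 0, 0, -0.19], [0, 0, -0.45, 0, 0, 0, -0.19], [0, 0, -0.65, 0, 0, 0, -0.19], [0, 0, -0.8, 0, 0, 0, -0.04], [-0.2, 0, -0.816, 0, 0, 0, -0.04], [-0.4, 0, -0.816, 0, 0, 0, -0.04], [-0.6, 0, -0.816, 0, 0, 0, -0.04], [-0.8, 0, -0.816, 0, 0, 0, -0.04], [-0.8, 0, -0.816, 0, 0, 0, -0.04]],
  ],
)

```text
time_s: 23.05
ee_pos: [0.6173, -0.0598, 0.2796]
eef_rot: [-3.141, 0.001, 1.756]
force: [0.0, 0.1, -0.3]
grip_width: 0.045
grip_force: 0.0
```

```bash
python3 - <<'E'
from h import *
state(); to(.0337,-.4378,.06)
E
```

```text
[(np.float64(0.0338), np.float64(-0.4384), np.float64(0.0705), 65), (np.float64(0.0634), np.float64(-0.0335), np.float64(0.086), 62), (np.float64(0.0609), np.float64(0.0277), np.float64(0.0853), 65), (np.float64(-0.0696), np.float64(-0.4406), np.float64(0.071), 66), (np.float64(-0.0027), np.float64(0.027), np.float64(0.086), 66), (np.float64(-0.0629), np.float64(0.0284), np.float64(0.0857), 64)]
t 23.1 at [ 0.0636 -0.2338  0.2797] yaw err -0.0036 w 0.0454 F 0.0 row [-0.816 -0.12   0.879]
```

Call:
play_rows(
  motion=[
    [[-0.2, -0.03, 0, 0, 0, -0.001, -0.04], [-0.4, -0.06, 0, 0, 0, -0.001, -0.04], [-0.6, -0.09, 0, 0, 0, -0.001, -0.04], [-0.816, -0.12, 0, 0, 0, -0.001, -0.04], [-0.816, -0.12, 0.1, 0, 0, -0.001, -0.04], [-0.816, -0.12, 0.28, 0, 0, -0.001, -0.04], [-0.816, -0.12, 0.46, 0, 0, -0.001, -0.04], [-0.816, -0.12, 0.64, 0, 0, -0.001, -0.04], [-0.816, -0.12, 0.8, 0, 0, -0.001, -0.04], [-0.816, -0.12, 0.879, 0, 0, -0.001, -0.04]],
  ],
)

```text
time_s: 24.1
ee_pos: [0.6252, -0.2583, 0.0564]
eef_rot: [-3.138, -0.003, 1.769]
force: [-0.8, -0.0, -0.1]
grip_width: 0.0449
grip_force: 0.0
```

Call:
play_rows(
  motion=[
    [[0, 0, 0, 0, 0, 0, -0.04], [0, 0, 0, 0, 0, 0, -1], [0, 0, 0, 0, 0, 0, -1], [0, 0, 0, 0, 0, 0, -1], [0, 0, 0, 0, 0, 0, -1], [0, 0, -0.2, 0, 0, 0, -1], [0, 0, -0.4, 0, 0, 0, -1], [0, 0, -0.6, 0, 0, 0, -1], [0, 0, -0.8, 0, 0, 0, -1], [0, 0, -0.88, 0, 0, 0, -1]],
  ],
)

```text
time_s: 25.1
ee_pos: [0.6266, -0.2608, 0.2864]
eef_rot: [3.136, 0.004, 1.767]
force: [0.2, 0.6, -0.2]
grip_width: 0.0237
grip_force: 20.0
```

```bash
python3 - <<'E'
from h import *
to(.0,-.03,.076)
E
```

```text
t 25.1 at [ 0.0344 -0.4356  0.2864] yaw err 0.0063 w 0.0237 F 20.0 row [ 1.622 -0.138  0.842]
```

Call:
play_rows(
  motion=[
    [[0.2, -0.02, 0, 0, 0, 0.001, -1], [0.4, -0.04, 0, 0, 0, 0.001, -1], [0.6, -0.06, 0, 0, 0, 0.001, -1], [0.8, -0.08, 0, 0, 0, 0.001, -1], [1.0, -0.1, 0, 0, 0, 0.001, -1], [1.0, -0.1, 0, 0, 0, 0.001, -1]],
  ],
)

```text
time_s: 25.7
ee_pos: [0.5514, -0.0158, 0.281]
eef_rot: [3.141, -0.001, 1.765]
force: [-0.0, -1.2, -1.1]
grip_width: 0.0234
grip_force: 20.0
```

Call:
play_rows(
  motion=[
    [[0.2, -0.02, 0, 0, 0, 0, -1], [0.4, -0.035, 0, 0, 0, 0, -1], [0.6, -0.035, 0, 0, 0, 0, -1], [0.625, -0.035, 0, 0, 0, 0, -1], [0.625, -0.035, 0, 0, 0, 0, -1], [0.625, -0.035, 0.1, 0, 0, 0, -1], [0.625, -0.035, 0.25, 0, 0, 0, -1], [0.625, -0.035, 0.4, 0, 0, 0, -1], [0.625, -0.035, 0.4, 0, 0, 0, -1]],
  ],
)

```text
time_s: 26.6
ee_pos: [0.5132, 0.1295, 0.176]
eef_rot: [-3.134, 0.0, 1.759]
force: [-0.6, -0.6, -1.5]
grip_width: 0.0236
grip_force: 20.0
```

Call:
play_rows(
  motion=[
    [[0, 0, 0.12, 0, 0, 0, -1], [0, 0, 0.25, 0, 0, 0, -1], [0, 0, 0.34, 0, 0, 0, -1], [0, 0, 0.39, 0, 0, 0, -1], [0, 0, 0.41, 0, 0, 0, -1], [0, 0, 0.416, 0, 0, 0, -1], [0, 0, 0.416, 0, 0, 0, -1], [0, 0, 0.416, 0, 0, 0, -0.19], [0, 0, 0.416, 0, 0, 0, -0.19], [0, 0, 0.416, 0, 0, 0, -0.19]],
  ],
)

```text
time_s: 27.6
ee_pos: [0.515, 0.1316, 0.0767]
eef_rot: [3.141, -0.0, 1.761]
force: [-0.8, -0.1, -0.3]
grip_width: 0.0377
grip_force: 0.0
```

Call:
play_rows(
  motion=[
    [[0, 0, -0.1, 0, 0, 0, -0.19], [0, 0, -0.25, 0, 0, 0, -0.19], [0, 0, -0.45, 0, 0, 0, -0.19], [0, 0, -0.65, 0, 0, 0, -0.19], [0, 0, -0.8, 0, 0, 0, -0.04], [0, 0, -0.816, 0, 0, 0, -0.04], [-0.2, 0, -0.816, 0, 0, 0, -0.04], [-0.4, -0.1, -0.816, 0, 0, 0, -0.04], [-0.6, -0.2, -0.816, 0, 0, 0, -0.04], [-0.8, -0.25, -0.816, 0, 0, 0, -0.04]],
  ],
)

```text
time_s: 28.6
ee_pos: [0.4912, -0.065, 0.2798]
eef_rot: [-3.141, -0.0, 1.762]
force: [1.0, 0.3, 0.2]
grip_width: 0.0447
grip_force: 0.0
```

```bash
python3 - <<'E'
from h import *
state(); to(-.0696,-.4406,.06)
E
```

```text
[(np.float64(0.1751), np.float64(-0.2292), np.float64(0.0866), 44), (np.float64(0.0634), np.float64(-0.0336), np.float64(0.0859), 63), (np.float64(0.061), np.float64(0.0279), np.float64(0.0861), 66), (np.float64(-0.0696), np.float64(-0.4406), np.float64(0.0713), 66), (np.float64(-0.0026), np.float64(-0.0335), np.float64(0.0856), 66), (np.float64(-0.0028), np.float64(0.0267), np.float64(0.0858), 66), (np.float64(-0.0631), np.float64(0.028), np.float64(0.0858), 64)]
t 28.6 at [-0.0631 -0.2237  0.2798] yaw err -0.0034 w 0.045 F 0.0 row [-0.868 -0.026  0.879]
```

Call:
play_rows(
  motion=[
    [[-0.2, -0.01, 0, 0, 0, 0, -0.04], [-0.4, -0.02, 0, 0, 0, 0, -0.04], [-0.6, -0.026, 0, 0, 0, 0, -0.04], [-0.8, -0.026, 0, 0, 0, 0, -0.04], [-0.868, -0.026, 0, 0, 0, 0, -0.04], [-0.868, -0.026, 0.2, 0, 0, 0, -0.04], [-0.868, -0.026, 0.4, 0, 0, 0, -0.04], [-0.868, -0.026, 0.6, 0, 0, 0, -0.04], [-0.868, -0.026, 0.8, 0, 0, 0, -0.04], [-0.868, -0.026, 0.879, 0, 0, 0, -0.04]],
  ],
)

```text
time_s: 29.65
ee_pos: [0.5248, -0.2765, 0.0549]
eef_rot: [-3.136, -0.005, 1.761]
force: [0.4, -0.4, 3.0]
grip_width: 0.0447
grip_force: 1.7
```

Call:
play_rows(
  motion=[
    [[0, 0, 0, 0, 0, 0, -0.04], [0, 0, 0, 0, 0, 0, -1], [0, 0, 0, 0, 0, 0, -1], [0, 0, 0, 0, 0, 0, -1], [0, 0, 0, 0, 0, 0, -1], [0, 0, -0.2, 0, 0, 0, -1], [0, 0, -0.4, 0, 0, 0, -1], [0, 0, -0.6, 0, 0, 0, -1], [0, 0, -0.8, 0, 0, 0, -1], [0, 0, -0.88, 0, 0, 0, -1]],
  ],
)

```text
time_s: 30.65
ee_pos: [0.5276, -0.2782, 0.2864]
eef_rot: [3.136, 0.005, 1.761]
force: [0.1, 0.7, -1.4]
grip_width: 0.0231
grip_force: 19.9
```

```bash
python3 - <<'E'
from h import *
to(-.064,-.032,.076)
E
```

```text
t 30.6 at [-0.0661 -0.434   0.2864] yaw err 0.0002 w 0.0231 F 19.9 row [1.608 0.008 0.842]
```

```bash
python3 - <<'E'
from h import *
c=camera("side"); cv2.imwrite("pics/s3.png",cv2.resize(c["frame"][120:330,180:460,::-1],(784,588)))
to(-.064,-.032,.076)
E
```

```text
t 30.7 at [-0.0658 -0.4343  0.2876] yaw err 0.0002 w 0.0237 F 19.9 row [1.609 0.007 0.846]
```

View pics/s3.png

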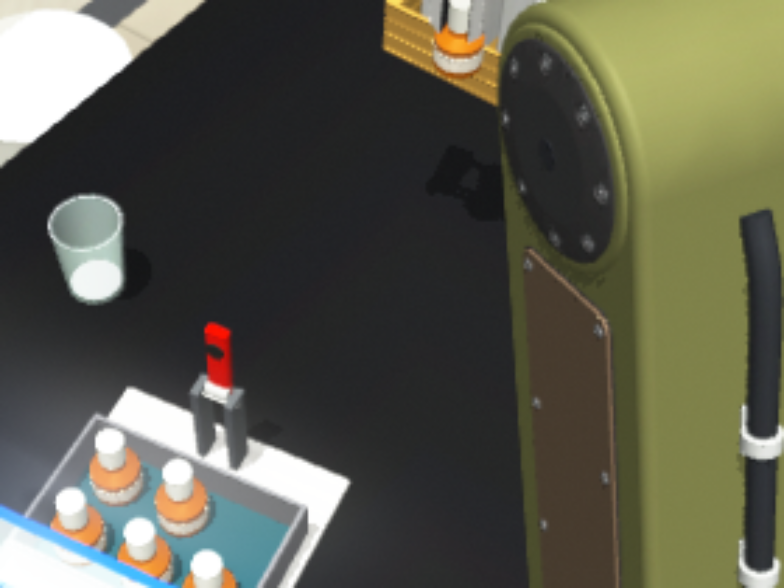

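The bottle hangs upright in the gripper at about (458,40). The five placed bottles stand in the tray, and the lever and beaker are unchanged. I'll carry this one over the tray and check its offset before lowering.

Call:
play_rows(
  motion=[
    [[0.2, 0, 0, 0, 0, 0, -1], [0.4, 0, 0, 0, 0, 0, -1], [0.6, 0, 0, 0, 0, 0, -1], [0.8, 0, 0, 0, 0, 0, -1], [1.0, 0.007, 0, 0, 0, 0, -1], [1.0, 0.007, 0, 0, 0, 0, -1]],
  ],
)

```text
time_s: 31.3
ee_pos: [0.4804, -0.0277, 0.2803]
eef_rot: [3.141, -0.001, 1.766]
force: [-0.2, -0.5, -1.4]
grip_width: 0.0237
grip_force: 20.0
```

Call:
play_rows(
  motion=[
    [[0.2, 0, 0, 0, 0, 0, -1], [0.4, 0, 0, 0, 0, 0, -1], [0.6, 0, 0, 0, 0, 0, -1], [0.609, 0, 0, 0, 0, 0, -1], [0.609, 0, 0.1, 0, 0, 0, -1], [0.609, 0, 0.25, 0, 0, 0, -1], [0.609, 0, 0.36, 0, 0, 0, -1], [0.609, 0, 0.36, 0, 0, 0, -1], [0.609, 0, 0.36, 0, 0, 0, -1]],
  ],
)

```text
time_s: 32.2
ee_pos: [0.4531, 0.1168, 0.191]
eef_rot: [-3.141, 0.0, 1.76]
force: [-0.4, -0.4, -0.6]
grip_width: 0.0232
grip_force: 20.0
```

```bash
python3 - <<'E'
from h import *
c=camera("side");Q=tc(cloud(c));hsv=cv2.cvtColor(c["frame"],cv2.COLOR_RGB2HSV)
cv2.imwrite("pics/s4.png",cv2.resize(c["frame"][180:390,140:420,::-1],(784,588)))
m=(hsv[...,0]>5)&(hsv[...,0]<22)&(hsv[...,1]>170)&(Q[...,2]>.085)&(abs(Q[...,0])<.12)&(abs(Q[...,1])<.1)
r=Q[m];print(len(r),r.min(0),r.max(0))
to(-.064,-.032,.076)
E
```

```text
96 [-0.10202085 -0.04661517  0.1566334 ] [-0.05109935  0.09337747  0.28813187]
t 32.2 at [-0.0643 -0.0319  0.1918] yaw err -0.0005 w 0.0233 F 20.0 row [-0.     0.001  0.463]
```

View pics/s4.png

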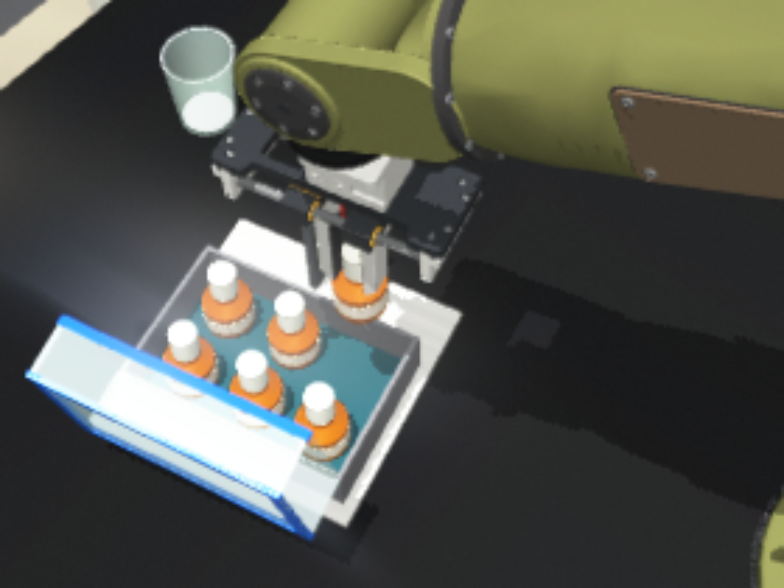

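The held bottle at (360,290) is upright, above the tray's empty slot.

```bash
python3 - <<'E'
from h import *
c=camera("side");Q=tc(cloud(c));hsv=cv2.cvtColor(c["frame"],cv2.COLOR_RGB2HSV)
amb=(hsv[...,0]>5)&(hsv[...,0]<22)&(hsv[...,1]>150)
for x0,y0,z0 in((-.064,-.032,.132),(-.0026,-.0335,.015),(-.063,.028,.015)):
    m=amb&(abs(Q[...,0]-x0)<.03)&(abs(Q[...,1]-y0)<.035)&(Q[...,2]>z0-.01)&(Q[...,2]<z0+.05)
    r=Q[m];print(len(r),np.percentile(r,[2,50,98],axis=0).round(4)-[x0,y0,z0])
E
```

```text
108 [[-0.0223 -0.0121  0.0261]
 [-0.004   0.0043  0.0307]
 [ 0.0133  0.0125  0.0375]]
110 [[-0.0183 -0.015   0.0288]
 [-0.0083  0.0097  0.033 ]
 [ 0.015   0.0184  0.0396]]
125 [[-0.0202 -0.0163  0.0276]
 [-0.0106  0.0062  0.0333]
 [ 0.0178  0.0168  0.0396]]
```

Call:
play_rows(
  motion=[
    [[0.016, 0, 0.12, 0, 0, 0, -1], [0.016, 0, 0.25, 0, 0, 0, -1], [0.016, 0, 0.36, 0, 0, 0, -1], [0.016, 0, 0.42, 0, 0, 0, -1], [0.016, 0, 0.44, 0, 0, 0, -1], [0.016, 0, 0.448, 0, 0, 0, -1], [0.016, 0, 0.448, 0, 0, 0, -1], [0.016, 0, 0.448, 0, 0, 0, -1]],
  ],
)

```text
time_s: 33.1
ee_pos: [0.4526, 0.1215, 0.0795]
eef_rot: [3.14, 0.0, 1.761]
force: [-0.3, -0.9, -0.5]
grip_width: 0.0236
grip_force: 20.0
```

```bash
python3 - <<'E'
from h import *
to(-.064,-.028,.076);o=get_obs();print(o["force"])
c=camera("side");Q=tc(cloud(c));hsv=cv2.cvtColor(c["frame"],cv2.COLOR_RGB2HSV)
amb=(hsv[...,0]>5)&(hsv[...,0]<22)&(hsv[...,1]>150)
for x0,y0,z0 in((-.064,-.032,.015),(-.0026,-.0335,.015),(-.063,.028,.015)):
    m=amb&(abs(Q[...,0]-x0)<.03)&(abs(Q[...,1]-y0)<.035)&(Q[...,2]>z0-.01)&(Q[...,2]<z0+.05)
    r=Q[m];print(len(r),np.percentile(r,[2,50,98],axis=0).round(4)-[x0,y0,z0])
E
```

```text
t 33.1 at [-0.0643 -0.0274  0.0795] yaw err 0.0002 w 0.0236 F 20.0 row [-0.002  0.001  0.014]
[-0.26001863 -0.89455609 -0.50579431]
85 [[-0.0222 -0.0059  0.0311]
 [-0.0033  0.0096  0.0354]
 [ 0.014   0.0165  0.0426]]
128 [[-0.0186 -0.0152  0.0275]
 [-0.0071  0.0092  0.0338]
 [ 0.0176  0.0195  0.0394]]
126 [[-0.0203 -0.0173  0.0275]
 [-0.0107  0.0063  0.0336]
 [ 0.0178  0.0174  0.0401]]
```

Call:
play_rows(
  motion=[
    [[0, 0, 0.006, 0, 0, 0, -1], [0, 0, 0.012, 0, 0, 0, -1], [0, 0, 0.012, 0, 0, 0, -1], [0, 0, 0.012, 0, 0, 0, -0.19], [0, 0, 0.012, 0, 0, 0, -0.19], [0, 0, 0.012, 0, 0, 0, -0.19]],
  ],
)

```text
time_s: 33.75
ee_pos: [0.4519, 0.1214, 0.0754]
eef_rot: [3.142, -0.0, 1.761]
force: [-0.2, 0.2, 0.6]
grip_width: 0.0379
grip_force: 0.0
```

Call:
play_rows(
  motion=[
    [[0, 0, -0.1, 0, 0, 0, -0.19], [0, 0, -0.25, 0, 0, 0, -0.19], [0, 0, -0.45, 0, 0, 0, -0.19], [0, 0, -0.65, 0, 0, 0, -0.6], [0, 0, -0.8, 0, 0, 0, -1], [-0.2, 0, -0.816, 0, 0, 0, -1], [-0.4, 0, -0.816, 0, 0, 0, -1], [-0.6, 0, -0.816, 0, 0, 0, -1], [-0.6, 0, -0.816, 0, 0, 0, -1]],
  ],
)

```text
time_s: 34.65
ee_pos: [0.4807, -0.0304, 0.2791]
eef_rot: [-3.141, 0.001, 1.756]
force: [-0.4, 1.1, 0.2]
grip_width: 0.0005
grip_force: 0.0
```

```bash
python3 - <<'E'
from h import *
state(); to(-.0,.22,.28)
save("top","pics/t5.png")
E
```

```text
[(np.float64(0.1752), np.float64(-0.2291), np.float64(0.0861), 46), (np.float64(0.0635), np.float64(-0.0338), np.float64(0.0856), 63), (np.float64(0.061), np.float64(0.0279), np.float64(0.0863), 67), (np.float64(-0.0027), np.float64(-0.0337), np.float64(0.0856), 63), (np.float64(-0.0028), np.float64(0.0266), np.float64(0.0855), 67), (np.float64(-0.0631), np.float64(0.0278), np.float64(0.0862), 64)]
t 34.7 at [-0.0652 -0.1796  0.2791] yaw err -0.004 w 0.0004 F 0.0 row [ 1.598  0.261 -0.004]
```

View pics/t5.png

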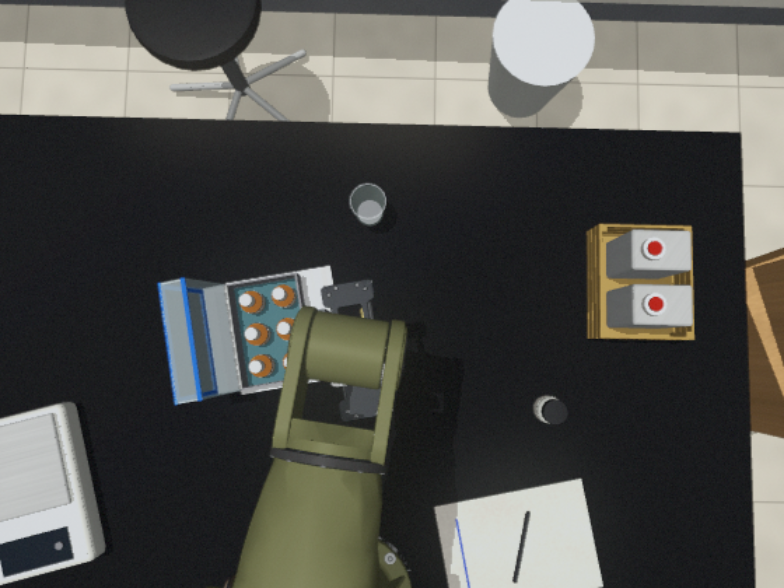

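Call:
play_rows(
  motion=[
    [[0.2, 0.05, -0.06, 0, 0, -0.0006, -1], [0.4, 0.1, -0.06, 0, 0, -0.0006, -1], [0.6, 0.15, -0.06, 0, 0, -0.0006, -1], [0.8, 0.2, -0.06, 0, 0, -0.0006, -1], [1.0, 0.26, -0.06, 0, 0, -0.0006, -1], [1.0, 0.26, -0.06, 0, 0, -0.0006, -1]],
  ],
)

```text
time_s: 35.35
ee_pos: [0.4955, 0.2373, 0.2939]
eef_rot: [-3.141, -0.001, 1.77]
force: [0.5, -0.1, -0.6]
grip_width: 0.0003
grip_force: 0.0
```

Call:
play_rows(
  motion=[
    [[0.2, 0, 0, 0, 0, 0, -1], [0.4, 0, 0, 0, 0, 0, -1], [0.6, 0, 0, 0, 0, 0, -1], [0.6, 0, 0, 0, 0, 0, -1], [0.6, 0, 0, 0, 0, 0, -1]],
  ],
)

```text
time_s: 35.85
ee_pos: [0.4669, 0.3801, 0.294]
eef_rot: [-3.141, 0.0, 1.768]
force: [-0.7, 0.4, 0.5]
grip_width: 0.0005
grip_force: 0.0
```

```bash
python3 - <<'E'
from h import *
state(); to(0,.22,.169)
c=camera("side"); Q=tc(cloud(c))
m=(abs(Q[...,0])<.1)&(abs(Q[...,1])<.064)&(abs(Q[...,2]-.087)<.006); r=Q[m]
n,l,s,_=cv2.connectedComponentsWithStats(m.astype(np.uint8))
for i in range(1,n):
    if s[i,4]>20: print("side cap",np.median(Q[l==i],0).round(4),s[i,4])
E
```

```text
[(np.float64(0.1753), np.float64(-0.2294), np.float64(0.0867), 45), (np.float64(0.0633), np.float64(-0.0341), np.float64(0.086), 63), (np.float64(0.061), np.float64(0.0279), np.float64(0.0863), 66), (np.float64(-0.0027), np.float64(-0.0334), np.float64(0.0854), 66), (np.float64(-0.0027), np.float64(0.0269), np.float64(0.0861), 67), (np.float64(-0.0662), np.float64(-0.0366), np.float64(0.0856), 64), (np.float64(-0.0631), np.float64(0.0277), np.float64(0.0863), 64)]
t 35.9 at [-0.001   0.2227  0.2943] yaw err 0.0051 w 0.0002 F 0.0 row [-0.011  0.004  0.501]
side cap [-0.0021  0.0285  0.0859] 81
side cap [-0.0635  0.0288  0.0855] 93
```

Call:
play_rows(
  motion=[
    [[0, 0, 0.18, 0, 0, 0.0008, -1], [0, 0, 0.36, 0, 0, 0.0008, -1], [0, 0, 0.477, 0, 0, 0.0008, -1], [-0.131, 0, 0.477, 0, 0, 0.0008, -1], [-0.19, 0, 0.477, 0, 0, 0.0008, -1], [-0.231, 0, 0.47, 0, 0, 0.0008, -1], [-0.265, 0, 0.46, 0, 0, 0.0008, -1], [-0.3, 0, 0.45, 0, 0, 0.0008, -1], [-0.34, 0, 0.435, 0, 0, 0.0008, -1], [-0.383, 0, 0.421, 0, 0, 0.0008, -1]],
  ],
)

```text
time_s: 36.95
ee_pos: [0.4868, 0.286, 0.1912]
eef_rot: [3.138, -0.003, 1.76]
force: [-1.6, 6.6, 5.5]
grip_width: 0.0003
grip_force: 3.6
```

```bash
python3 - <<'E'
from h import *
p,o=here();to(0,.127,.189);print(o["force"])
c=camera("side"); cv2.imwrite("pics/s6.png",cv2.resize(c["frame"][150:405,80:420,::-1],(784,588)))
E
```

```text
t 37.0 at [0.0005 0.1277 0.1912] yaw err -0.0004 w 0.0003 F 3.6 row [-0.003 -0.002  0.009]
[-1.64239111  6.55974948  5.46310976]
```

View pics/s6.png

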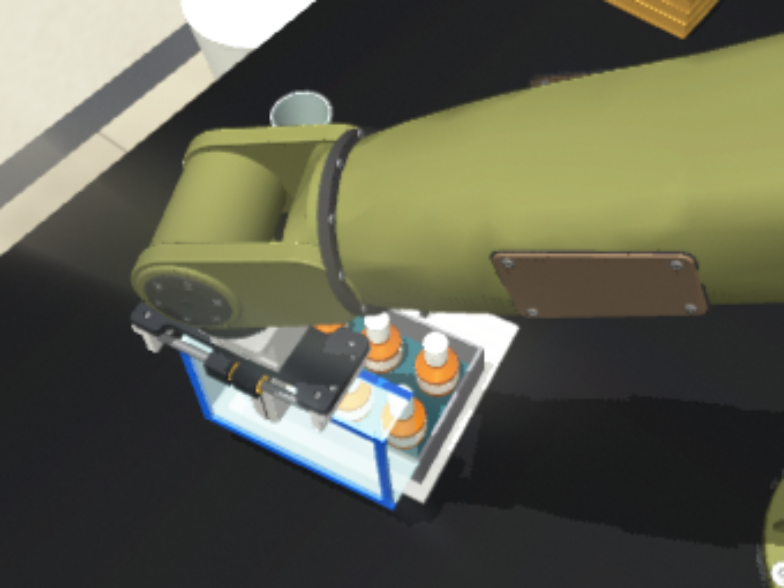

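The lid is now about upright, with the finger on its outer face near the free edge at (270,400). The bottles inside are clear, so I'll keep going around the arc.

Call:
play_rows(
  motion=[
    [[-0.04, 0, -0.01, 0, 0, 0, -1], [-0.083, 0, -0.019, 0, 0, 0, -1], [-0.133, 0, -0.027, 0, 0, 0, -1], [-0.183, 0, -0.031, 0, 0, 0, -1], [-0.22, 0, -0.032, 0, 0, 0, -1], [-0.259, 0, -0.031, 0, 0, 0, -1], [-0.295, 0, -0.024, 0, 0, 0, -1], [-0.331, 0, -0.015, 0, 0, 0, -1], [-0.367, 0, -0.004, 0, 0, 0, -1], [-0.403, 0, 0.009, 0, 0, 0, -1]],
  ],
)

```text
time_s: 38.0
ee_pos: [0.5056, 0.1855, 0.1868]
eef_rot: [3.141, 0.0, 1.76]
force: [1.8, 2.7, 2.1]
grip_width: 0.0006
grip_force: 1.6
```

```bash
python3 - <<'E'
from h import *
p,o=here();to(0,.027,.189);print(o["force"])
E
```

```text
t 38.0 at [-1.000e-04  2.540e-02  1.868e-01] yaw err -0.0011 w 0.0006 F 1.6 row [ 0.006  0.    -0.009]
[1.79494092 2.70259665 2.06236515]
```

Call:
play_rows(
  motion=[
    [[-0.035, 0, 0.017, 0, 0, 0, -1], [-0.068, 0, 0.036, 0, 0, 0, -1], [-0.1, 0, 0.057, 0, 0, 0, -1], [-0.128, 0, 0.08, 0, 0, 0, -1], [-0.154, 0, 0.106, 0, 0, 0, -1], [-0.18, 0, 0.132, 0, 0, 0, -1], [-0.203, 0, 0.162, 0, 0, 0, -1], [-0.224, 0, 0.192, 0, 0, 0, -1], [-0.243, 0, 0.225, 0, 0, 0, -1], [-0.26, 0, 0.25, 0, 0, 0, -1]],
  ],
)

```text
time_s: 39.0
ee_pos: [0.5175, 0.122, 0.1238]
eef_rot: [-3.141, -0.0, 1.76]
force: [-10.4, 16.8, 49.3]
grip_width: 0.0002
grip_force: 27.1
```

Call:
play_rows(
  motion=[
    [[0, 0, 0.006, 0, 0, 0, -1], [0, 0, 0.01, 0, 0, 0, -1], [0, 0, 0.012, 0, 0, 0, -1], [0, 0, 0.012, 0, 0, 0, -1]],
  ],
)

```text
time_s: 39.4
ee_pos: [0.5176, 0.1223, 0.1239]
eef_rot: [3.141, -0.0, 1.76]
force: [-16.0, -0.7, 33.8]
grip_width: 0.0006
grip_force: 17.0
```

```bash
python3 - <<'E'
from h import *
p,o=here();to(0,-.038,.124);print(o["force"])
c=camera("side"); cv2.imwrite("pics/s7.png",cv2.resize(c["frame"][150:405,80:420,::-1],(784,588)))
E
```

```text
t 39.4 at [-0.0002 -0.0389  0.1239] yaw err -0.0009 w 0.0006 F 17.0 row [ 0.003  0.001 -0.   ]
[-16.02024033  -0.70237489  33.83691777]
```

View pics/s7.png

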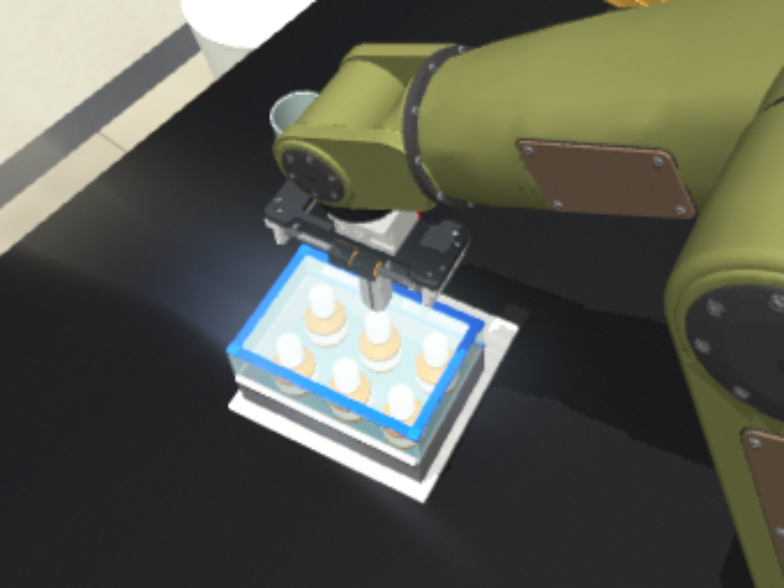

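The lid lies flat on the rim with the fingertip resting on it, and all six bottles stand upright under the clear cover. Next is going around the lever.

Call:
play_rows(
  motion=[
    [[0, 0, -0.1, 0, 0, 0, -1], [0, 0, -0.3, 0, 0, 0, -1], [0, 0, -0.5, 0, 0, 0, -1], [0, 0, -0.64, 0, 0, 0, -1], [-0.15, 0, -0.64, 0, 0, 0, -1], [-0.35, 0, -0.64, 0, 0, 0, -1], [-0.55, 0, -0.64, 0, 0, 0, -1], [-0.6, 0, -0.64, 0, 0, 0, -1], [-0.6, 0, -0.64, 0, 0, 0, -1]],
  ],
)

```text
time_s: 40.35
ee_pos: [0.5458, -0.0268, 0.2808]
eef_rot: [-3.141, 0.0, 1.757]
force: [0.3, 0.1, -0.1]
grip_width: 0.0004
grip_force: 0.0
```

```bash
python3 - <<'E'
from h import *
to(-.001,-.17,.180)
for n in("side","top"):
    c=camera(n);Q=tc(cloud(c));hsv=cv2.cvtColor(c["frame"],cv2.COLOR_RGB2HSV)
    near=(abs(Q[...,0])<.13)&(Q[...,1]<.1)&(Q[...,1]>-.16)
    r=Q[near&((hsv[...,0]<6)|(hsv[...,0]>174))&(hsv[...,1]>150)&(Q[...,2]>.1)]
    if len(r): print(n,"lever",r.min(0).round(3),r.max(0).round(3))
    b=Q[near&(hsv[...,0]>100)&(hsv[...,0]<120)&(hsv[...,1]>150)&(Q[...,2]>.09)]
    print("lid blue z",np.percentile(b[:,2],[5,50,95]).round(4), np.median(b[b[:,1]<-.05][:,2]))
E
```

```text
t 40.4 at [-0.0007 -0.1906  0.2808] yaw err -0.0039 w 0.0004 F 0.0 row [ 0.082 -0.001  0.403]
side lever [-0.011 -0.119  0.109] [ 0.009 -0.107  0.182]
lid blue z [0.1013 0.1043 0.1072] 0.10428664979474955
top lever [-0.01  -0.12   0.145] [-0.005 -0.111  0.183]
lid blue z [0.1016 0.1045 0.1075] 0.10529011124985965
```

Call:
play_rows(
  motion=[
    [[0, 0, 0.19, 0, 0, -0.0006, -1], [0, 0, 0.35, 0, 0, -0.0006, -1], [0, 0, 0.383, 0, 0, -0.0006, -1], [0.162, 0, 0.383, 0, 0, -0.0006, -1], [0.25, 0, 0.383, 0, 0, -0.0006, -1], [0.302, 0, 0.379, 0, 0, -0.0006, -1], [0.35, 0, 0.383, 0, 0, -0.0006, -1], [0.398, 0, 0.395, 0, 0, -0.0006, -1], [0.446, 0, 0.419, 0, 0, -0.0006, -1], [0.446, 0, 0.419, 0, 0, -0.0006, -1]],
  ],
)

```text
time_s: 41.45
ee_pos: [0.5244, 0.0856, 0.1759]
eef_rot: [-3.141, -0.001, 1.764]
force: [0.6, 0.4, 0.5]
grip_width: 0.0003
grip_force: 0.0
```

```bash
python3 - <<'E'
from h import *
to(0,-.079,.176);print(get_obs()["force"])
c=camera("side"); cv2.imwrite("pics/s8.png",cv2.resize(c["frame"][150:405,80:420,::-1],(784,588)))
E
```

```text
t 41.5 at [-0.0005 -0.0762  0.1759] yaw err 0.0035 w 0.0003 F 0.0 row [-0.011  0.002 -0.   ]
[0.64444944 0.35089903 0.45578457]
```

View pics/s8.png

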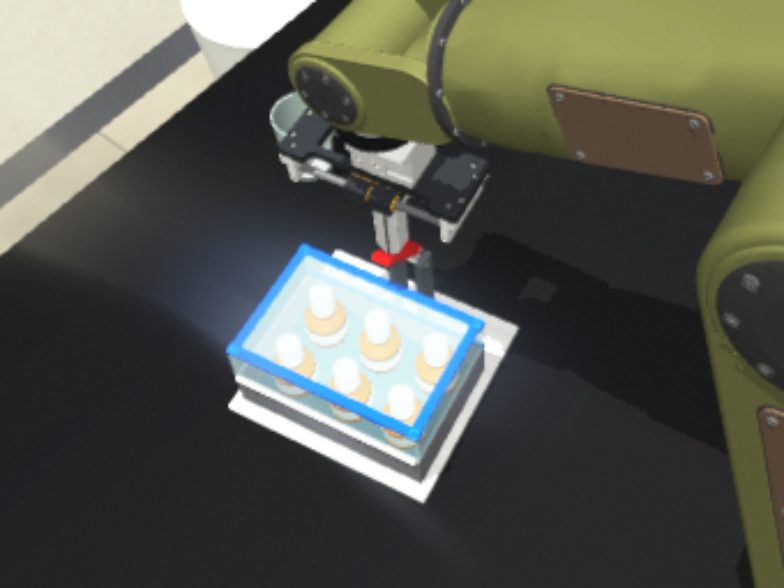

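The red lever at (400,250) is about half folded under the fingertip and the lid stays shut.

Call:
play_rows(
  motion=[
    [[0.025, 0, 0.032, 0, 0, 0, -1], [0.041, 0, 0.052, 0, 0, 0, -1], [0.057, 0, 0.072, 0, 0, 0, -1], [0.07, 0, 0.094, 0, 0, 0, -1], [0.081, 0, 0.116, 0, 0, 0, -1], [0.09, 0, 0.14, 0, 0, 0, -1], [0.097, 0, 0.158, 0, 0, 0, -1], [0.097, 0, 0.166, 0, 0, 0, -1], [0.097, 0, 0.17, 0, 0, 0, -1], [0.097, 0, 0.17, 0, 0, 0, -1]],
  ],
)

```text
time_s: 42.5
ee_pos: [0.52, 0.1085, 0.1349]
eef_rot: [-3.142, -0.001, 1.764]
force: [-4.0, 2.1, 13.1]
grip_width: 0.0004
grip_force: 6.2
```

```bash
python3 - <<'E'
from h import *
to(0,-.052,.135);print(get_obs()["force"])
E
```

```text
t 42.5 at [-0.0005 -0.0529  0.1349] yaw err 0.0027 w 0.0004 F 6.2 row [ 0.003  0.002 -0.   ]
[-4.03521624  2.07527946 13.06665692]
```

Tip is at 0.116 m, so the lever is flat. I'll retreat and check.

Call:
play_rows(
  motion=[
    [[0, 0, -0.1, 0, 0, 0, -1], [0, 0, -0.3, 0, 0, 0, -1], [0, 0, -0.5, 0, 0, 0, -1], [0, 0, -0.6, 0, 0, 0, -1], [-0.2, 0, -0.6, 0, 0, 0, -1], [-0.4, 0, -0.6, 0, 0, 0, -1], [-0.6, 0, -0.6, 0, 0, 0, -1], [-0.8, 0, -0.6, 0, 0, 0, -1], [-0.8, 0, -0.6, 0, 0, 0, -1], [-0.8, 0, -0.6, 0, 0, 0, -1]],
  ],
)

```text
time_s: 43.5
ee_pos: [0.5581, -0.0888, 0.2835]
eef_rot: [-3.14, -0.001, 1.761]
force: [-0.1, 0.8, -0.2]
grip_width: 0.0004
grip_force: 0.0
```

```bash
python3 - <<'E'
from h import *
print(get_obs()["force"])
c=save("side","pics/s9.png");Q=tc(cloud(c));hsv=cv2.cvtColor(c["frame"],cv2.COLOR_RGB2HSV)
near=(abs(Q[...,0])<.13)&(Q[...,1]<.1)&(Q[...,1]>-.16)
r=Q[near&((hsv[...,0]<6)|(hsv[...,0]>174))&(hsv[...,1]>150)&(Q[...,2]>.1)]
print("lever",r.min(0).round(3),r.max(0).round(3),np.polyfit(r[:,1],r[:,2],1))
b=Q[near&(hsv[...,0]>100)&(hsv[...,0]<120)&(hsv[...,1]>150)&(Q[...,2]>.09)]
print("lid",np.median(b[b[:,1]<-.05][:,2]),np.median(b[b[:,1]>.05][:,2]))
E
```

```text
[-0.10976786  0.7519047  -0.18940996]
lever [-0.011 -0.113  0.108] [ 0.01  -0.029  0.12 ] [-0.00027887  0.11469256]
lid 0.10443983286102809 0.10422550524988161
```

View pics/s9.png

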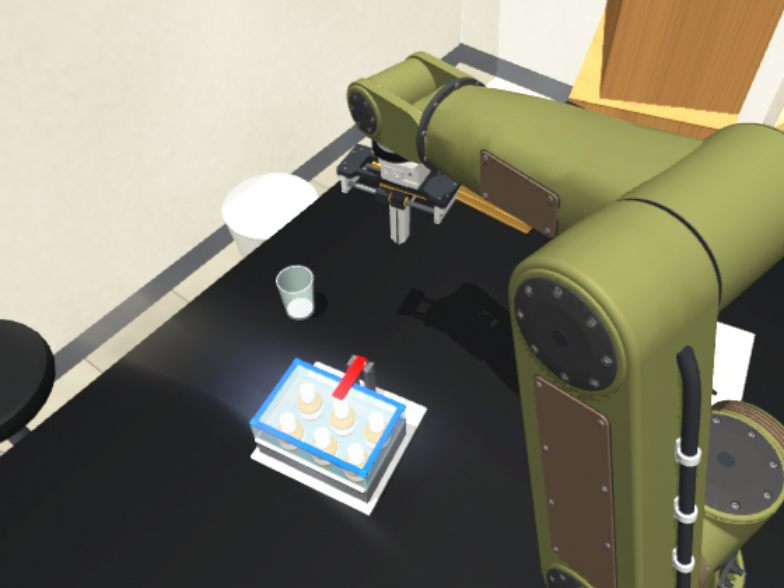

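The lever at (350,377) lies flat on the shut lid with all six bottles inside, and the arm is clear.

```bash
python3 -c "
from station import workorder
print(workorder.hand_in())"
```

```text
the job is handed in; nothing more can be done
None
```

All six bottles are standing upright on the mat, the lid is shut, the red lever is folded flat on it, and the job is handed in; the hand-in gave no verdict.

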